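# Feed the sanding sled along the fence with the push stick

## Robot

A 7-joint arm with a two-finger parallel gripper is mounted at the origin on the work surface. World frame = base frame: x ahead of the robot, y to its left, z up, the work surface at z = 0. Lengths are in m, angles in rad, forces in N, time in s.
With the tool pointing down it reaches from about 0.425 to 0.825 m from the base axis. Payload 3.6 kg.
Tool frame: the origin (TCP) lies where the fingers leave the gripper's body, on its centre line; the fingertips stand 73 mm ahead of it and the grasp point (between the pads) lies 54 mm ahead of it; x points along the fingers, y is the direction in which the jaws open and shut, and the axes are right-handed (so a half turn about x gives the same grasp; the last joint's range is limited). The gripper opens to 85 mm and grips with 20 to 120 N. Pads are 22 mm wide; open, the fingers measure 114 mm over their backs; the gripper's body (76 mm by 85 mm) begins 54 mm behind the grasp point. The pads swing forward as they close: fully open they stand 13 mm farther back than shut.
Start: joints at [1.129, 0.615, -0.013, 1.423, 0.008, 1.103, -0.04], TCP at [0.262, -0.595, 0.304] pointing down, gripper open.
Joint ranges: [-3.12, 3.12], [-0.3, 2.06], [-1.34, 1.32], [0.26, 2.42], [-1.36, 4.5], [0.01, 1.98], [-2.84, 2.84]. Speed limits (rad/s): [2.79, 2.79, 3.14, 3.14, 3.14, 3.14, 3.14].

## Interface

Orientations are given as a unit quaternion [x, y, z, w].
In Python, from station import arm, snapshot, camera_info, ticket gives the robot as it stands. Calls block until the motion is done:
- arm.movep(position, orientation): joint-space move of the TCP to a pose.
- arm.line_to(position, velocity=0.15, ori=None): straight line of the TCP; ori=None keeps the orientation; velocity is the mean speed in m/s.
- arm.move_j(angles): joint-space move.
- arm.move_gripper(opening, effort=None): opening from 0.0 (shut) to 1.0 (fully open); effort is the grip in N (None keeps the last); returns when the fingers have stopped.
- arm.pause(seconds).
- arm.ik(position, orientation): joint angles nearest the present ones, or None.
- snapshot(name): name is "side" or "top"; returns the picture (480x640x3 uint8, blue, green, red); there is no depth.
- camera_info(name): a dict with "fx", "fy", "cx", "cy" (pixels), "R" (3x3) and "t" (3): a world point X has camera coordinates R X + t. Camera axes: x right, y down, z forward; pixel columns grow to the right and rows downward; lengths in m; the calibration is good to about 2 mm. A picture is of the moment at which its call begins. camera_info takes no time and is no camera call.
A pose or a line that the arm cannot do raises arm.MotionError and nothing moves.
- ticket.finish_job(): hands the job in, once; it reports no verdict.
Readings, each from a call of its own:
- arm.read_time(): time.
- arm.read_joint_positions(): joint angles.
- arm.read_dq(): joint speeds.
- arm.read_effort(): joint torques, N m.
- arm.read_tool_pos(): TCP position.
- arm.read_eef_rot(): TCP orientation.
- arm.read_ft_force(): force on the tool from outside, world axes, zero at the start.
- arm.read_wrist_torque(): the same for the moment, N m.
- arm.read_opening(): opening from 0.0 (shut) to 1.0 (fully open).
Only numpy, scipy, OpenCV 4.12 (cv2) and the standard library are available. Lean on these libraries where they do the work, as an engineer would, in place of code of your own. Each camera call takes 0.05 s, during which the arm holds its last target. There are 200 camera calls.

## Task

Take the orange-handled push stick from its leaning rest and use it to feed the wooden sled along the aluminium fence, under the clear guard, until its nose is against the red stop. Have the sled pressed flat against the fence before its nose crosses the yellow line and keep it there all the way; touch the sled only with the stick. Then put the stick back in its rest as you found it, and leave the other things on the bench where they are.

Things in the scene. Friction and masses are not known exactly. Their poses are not given: they have to be found in the camera images.
- jig: Fixed sanding jig on a plywood board 210 x 420 x 12 mm. Origin under the board, on the bench; y along the fence in the feed direction, x square to the fence and towards it, away from the robot, z up. The board spans x -110 to 100, y -210 to 210, top at z 12. Behind the fence stand a brown sanding drum (not running) and a blue motor 75 mm tall, at x up to 166.
- fence_line (a point): On the board, at the foot of the fence's sliding face (plane jig x = 50 mm), where the painted yellow line (jig y = 0) meets it. The aluminium fence is 18 mm thick, 30 mm above the board, and runs the board's whole length (jig y -210 to 210).
- guard_edge (a point): Middle of the near (yellow) edge of the clear guard, on its underside: jig x -27, z 117 mm. The plate is 4 mm thick, spans jig x -27 to 98, y -200 to 200, on two posts behind the fence. It overhangs the sled's lane on the robot's side, so the stick must lean in under it from that side, more than about 20 degrees from vertical.
- stop: Red stop block, fixed on the board, 65 x 30 x 34 mm with a black knob on top. Its origin is at the foot (on the board) of the face that the sled's nose meets; axes as the jig's, the face looks towards -y.
- sled: Loose wooden sled 120 mm long (y), 70 wide (x), 40 tall, 0.28 to 0.56 kg, with a blue badge disc on top (56 tall in all). Origin at the centre of its underside; axes as the jig's when against the fence. Fence side x = 35, nose y = 60, tail y = -60. At the start it is askew by up to 5 degrees, a few mm up to 20 mm off the fence, its nose 40 to 80 mm short of the yellow line.
- sled_notch (a point): Inner corner of the step in the sled, 20 mm above its underside. The rear corner on the robot's side is cut away over the full height (sled x -35 to -10, y -60 to -20); the stick's tip sits in it: the wall x = -10 takes the push towards the fence, the wall y = -20 the push along it. Pressing here turns the sled flat to the fence.
- sled_nose (a point): Middle of the sled's nose face, 20 mm above its underside.
- sled_front_corner (a point): Lower corner of the sled at its nose, fence side.
- sled_rear_corner (a point): Lower corner of the sled at its tail, fence side.
- stick: Loose push stick, 200 mm long, 0.13 kg. Origin at the centre of the tip's end face, z along the stick towards the handle, x and y square to its flat sides. Square shaft 16 x 16 mm (black rubber tip, pale wood) up to 120 mm, then an orange handle 22 x 22 mm from 120 to 200 mm. Centre of mass about 100 mm from the tip.
- stick_tip (a point): Centre of the stick's tip end face.
- stick_grip (a point): Point on the stick's axis in the middle of the orange handle, 160 mm from the tip.
- rest: Fixed grey rest, foot 150 x 90 mm, 130 mm tall, on the robot's right of the jig. Origin under the foot, x away from the robot. Holds the stick leaning 30 degrees from vertical: handle up and towards -x, tip down towards +x, stick's y along rest's y. Channel open at its top end and upper (+x) side: 28 mm wide, side walls 105 mm long from the tip, back plate 112 mm, ledge under the tip.
- rest_seat (a point): Where the stick's tip (its origin) lies when the stick is in the rest; 20 mm along x and 32 mm above the rest's origin.
- rest_top (a point): Where the handle's grip point lies when the stick is in the rest.
- caddy: Grey open box of markers, 90 x 80 x 75 mm (markers to 110 mm), origin under its centre. Leave alone.
- dispenser: Blue tape dispenser 130 x 55 x 96 mm, origin under its centre. Leave alone.
- jug: Clear plastic jug, 130 mm across and 200 mm tall, origin under its centre. Leave alone.
- blank_red: Red badge disc, 66 mm across, 6 mm thick, lying flat. Leave alone.
- blank_green: Green badge disc, 66 mm across, 6 mm thick, lying flat. Leave alone.
- offcut: Plywood offcut 120 x 60 x 25 mm. Leave alone.

How it is judged:
By the outcome, as a careful person would: the job done as asked, in the order asked, and still so for the second after the job is handed in, with the robot touching nothing.
It also fails if it takes over 72 s, if anything falls off the work surface, if the arm or the gripper's body presses on something with over 40 N, if the wrist force passes 120 N, or if a joint passes its speed limit or range.

## Working session

There is one attempt and no reset: what is moved stays moved. The work goes in short steps, each a Python script; the robot and the scene stay as the last script left them, time stands still between calls to the robot, and variables do not carry over. Pictures are saved under pics/ and viewed, about 8 in all and at most 12, crops included, and the job is handed in when it is done.

```bash
ls; mkdir -p pics
python3 - <<'E'
from station import arm, snapshot, camera_info
import cv2
for n in("side","top"):
    cv2.imwrite(f"pics/{n}0.png",snapshot(n)); print(n,camera_info(n))
print(arm.read_time(),arm.read_eef_rot(),arm.read_opening())
E
```

```text
pics
side {'fx': 467.0460018168577, 'fy': 467.0460018168577, 'cx': 326.3882448670507, 'cy': 232.5013192941752, 'R': array([[-0.91043664, -0.41313215, -0.02066267],
       [-0.243304  ,  0.57523884, -0.78096315],
       [ 0.33452696, -0.70599016, -0.62423522]]), 't': array([0.46523526, 0.29915719, 0.98956416])}
top {'fx': 557.8790347892811, 'fy': 557.8790347892811, 'cx': 307.6484602878259, 'cy': 236.07260463127935, 'R': array([[-0.00246611, -0.99997168,  0.00711024],
       [-0.98753528,  0.00131631, -0.1573923 ],
       [ 0.15737848, -0.00740976, -0.98751056]]), 't': array([-0.12156301,  0.56396601,  1.69097001])}
0.1 [-0.69176987 -0.14644352  0.69211947 -0.14484258] 1.0000281228315384
```

View pics/side0.png

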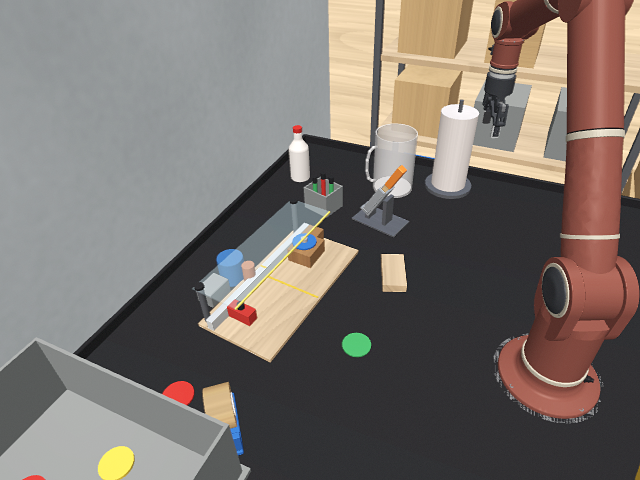

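View pics/top0.png

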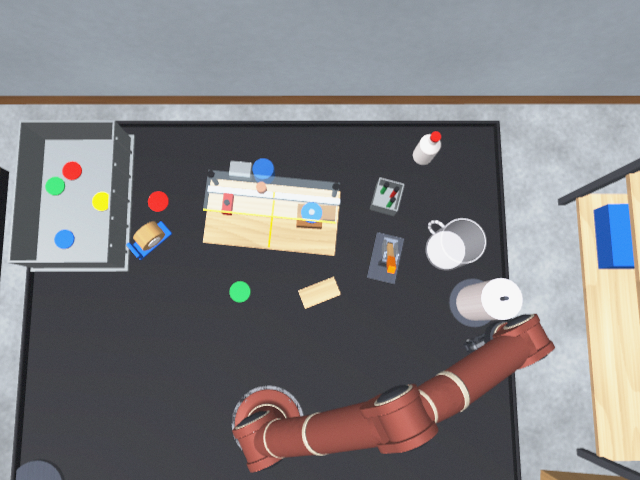

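The side view shows the jig around (280,280) and the rest at (385,205). In the top view the jig is around (272,213), the sled at (315,215) and the rest at (386,257). I'll enlarge these next.

Run:
```python
import cv2,numpy as np
def crop(n,x0,y0,x1,y1,s):
    im=cv2.resize(cv2.imread(f"pics/{n}0.png")[y0:y1,x0:x1],None,fx=s,fy=s,interpolation=cv2.INTER_CUBIC)
    for x in range(-(-x0//10)*10,x1,10):
        cv2.line(im,((x-x0)*s,0),((x-x0)*s,6),(0,255,255),1); 
        if x%20==0: cv2.putText(im,str(x),((x-x0)*s-10,16),0,.35,(0,255,255),1)
    for y in range(-(-y0//10)*10,y1,10):
        cv2.line(im,(0,(y-y0)*s),(6,(y-y0)*s),(0,255,255),1)
        if y%20==0: cv2.putText(im,str(y),(8,(y-y0)*s+4),0,.35,(0,255,255),1)
    return im
cv2.imwrite("pics/c1.png",crop("top",195,160,350,262,5))
cv2.imwrite("pics/c2.png",crop("side",190,195,365,340,4))
a=crop("top",362,225,410,289,8);b=crop("side",345,155,415,240,6)
h=max(a.shape[0],b.shape[0]);p=lambda i:np.pad(i,((0,h-i.shape[0]),(0,0),(0,0)))
cv2.imwrite("pics/c3.png",np.hstack([p(a),p(b)])[:, :800])
```

```text
(no output)
```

View pics/c1.png

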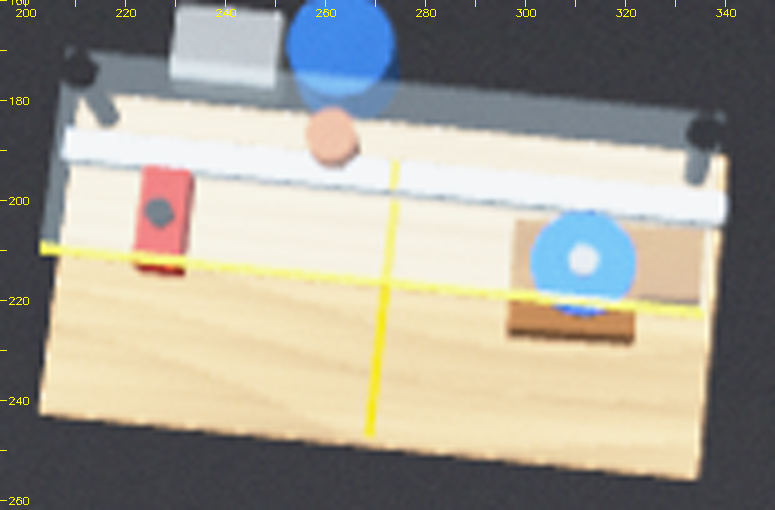

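View pics/c2.png

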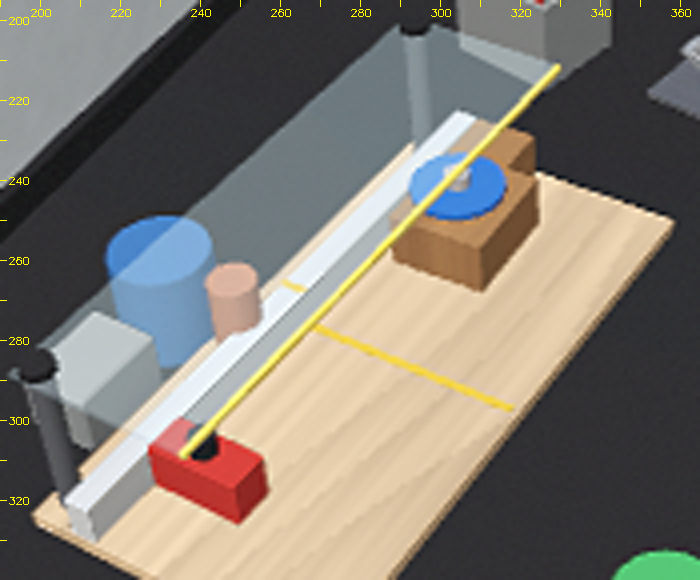

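View pics/c3.png

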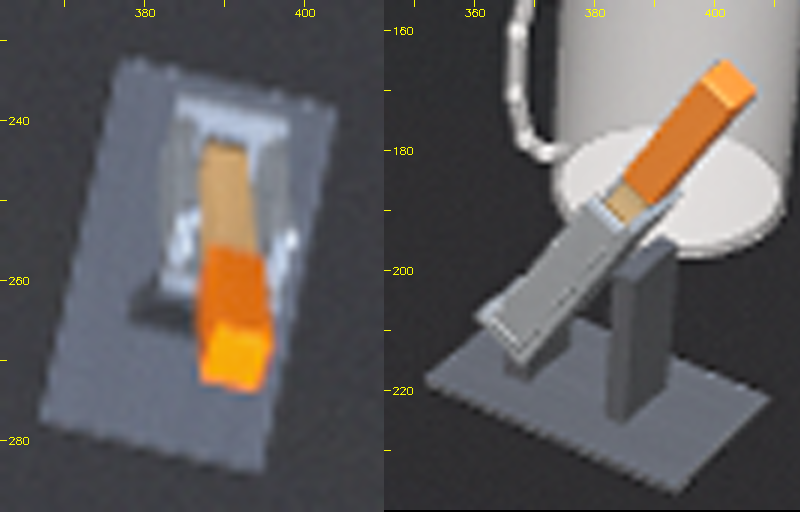

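The top crop shows the board, with near corners at (40,413) and (700,477), and the sled askew with its nose at u≈512. The side crop shows the fence end at (90,503), and the third crop shows the rest's foot corners and the handle end face. Next I'll fit poses from both views.

```bash
cat > fit.py <<'E'
import numpy as np
from station import camera_info
from scipy.optimize import least_squares
CI={n:camera_info(n) for n in("top","side")}
CR={"t":("top",195,160,5,0),"s":("side",190,195,4,0),"rt":("top",362,225,8,0),"rs":("side",345,155,6,384)}
def proj(n,X):
    c=CI[n];p=c["R"]@X+c["t"];return np.array([c["fx"]*p[0]/p[2]+c["cx"],c["fy"]*p[1]/p[2]+c["cy"]])
def px(k,u,v):
    n,x0,y0,s,o=CR[k];return n,np.array([x0+(u-o+.5)/s-.5,y0+(v+.5)/s-.5])
def place(x,y,yaw,p,z0=0):
    c,s=np.cos(yaw),np.sin(yaw);return np.array([x+c*p[0]-s*p[1],y+s*p[0]+c*p[1],p[2]+z0])
def fit(name,pts,f,x0,prior=None):
    def r(q,full=False):
        e=[]
        for k,u,v,p in pts:
            n,m=px(k,u,v); e.append(proj(n,f(q,np.array(p,float)/1000))-m)
        return np.array(e) if full else np.ravel(e)
    s=least_squares(r,x0,loss="soft_l1",f_scale=.7)
    print(name,np.round(s.x,4),"yaw deg",np.degrees(s.x[2]).round(2) if len(s.x)>2 else "")
    for (k,u,v,p),e in zip(pts,r(s.x,True)): print("  ",k,p,e.round(1))
    return s.x
if __name__=="__main__":
    J=[("t",40,413,(-110,210,12)),("t",700,477,(-110,-210,12)),("t",727,152,(100,-210,12)),
     ("t",727,188,(68,-210,42)),("t",65,127,(68,210,42)),("t",40,247,(-27,200,121)),("t",703,314,(-27,-200,121)),
     ("s",673,222,(-110,-210,12)),("s",33,518,(100,210,12)),("s",90,503,(50,210,42)),("s",97,541,(50,210,12)),("s",70,493,(68,210,42)),
     ("s",458,111,(68,-210,42)),("s",557,68,(-27,-200,121)),("s",182,456,(-27,200,121))]
    j=fit("jig",J,lambda q,p:place(*q,p),[.55,-.05,0.08])
    S=[("s",240,485,(-32.5,30,34)),("s",267,460,(-32.5,0,34)),("s",240,522,(-32.5,30,0)),("s",266,492,(-32.5,0,0)),("s",150,450,(32.5,30,34)),("s",180,420,(32.5,0,34)),
     ("t",192,172,(32.5,0,34)),("t",184,264,(-32.5,0,34)),("t",143,168,(32.5,30,34)),("t",134,264,(-32.5,30,34))]
    fit("stop(in jig)",S,lambda q,p:place(*j,np.array([p[0]+q[0],p[1]+q[1],p[2]+.012])),[0,.1])
    L=[("t",516,220,(35,60,40)),("t",508,308,(-35,60,40)),("t",508,335,(-35,60,0)),("t",634,343,(-35,-20,0)),("t",702,228,(35,-60,40)),("t",583,262,(0,0,56)),
     ("t",700,303,(-10,-60,40)),("s",392,222,(35,60,40)),("s",483,248,(-35,60,40)),("s",483,291,(-35,60,0)),("s",394,260,(35,60,0)),("s",540,180,(-35,-20,40)),("s",540,215,(-35,-20,0)),("s",537,143,(-10,-60,40))]
    l=fit("sled",L,lambda q,p:place(*q,p,.012),[.55,-.2,.08])
    c,s=np.cos(j[2]),np.sin(j[2]);d=l[:2]-j[:2];print("sled in jig",c*d[0]+s*d[1],-s*d[0]+c*d[1],np.degrees(l[2]-j[2]))
    R=[("rt",120,58,(75,45,-1)),("rt",337,108,(75,-45,-1)),("rt",262,472,(-75,-45,-1)),("rt",40,425,(-75,45,-1)),
     ("rs",427,380,(75,45,-1)),("rs",677,492,(-75,45,-1)),("rs",770,400,(-75,-45,-1)),
     ("rs",732,86,(-80,0,205)),("rt",237,357,(-80,0,205))]
    fit("rest",R,lambda q,p:place(q[0],q[1],q[2],p if p[2]>=0 else np.array([p[0],p[1],q[3]])),[.42,-.35,-.1,.006])
    print([ (a,CI[a]["R"].shape) for a in CI][:0])
E
python3 fit.py
```

```text
jig [ 0.6391 -0.01   -0.0999] yaw deg -5.72
   t (-110, 210, 12) [-0.2 -0.2]
   t (-110, -210, 12) [ 0.1 -0.1]
   t (100, -210, 12) [0.5 0.4]
   t (68, -210, 42) [0.2 0.7]
   t (68, 210, 42) [0.3 0.1]
   t (-27, 200, 121) [0.1 0.6]
   t (-27, -200, 121) [0.6 0.2]
   s (-110, -210, 12) [ 0.1 -1. ]
   s (100, 210, 12) [-0.5 -1.1]
   s (50, 210, 42) [-0.8  2.2]
   s (50, 210, 12) [-0.3  1.3]
   s (68, 210, 42) [-1.8  1.8]
   s (68, -210, 42) [-0.8 -0.4]
   s (-27, -200, 121) [ 0.7 -0.7]
   s (-27, 200, 121) [ 0.7 -0.1]
stop(in jig) [0.0161 0.1271] yaw deg 
   s (-32.5, 30, 34) [-1.   0.9]
   s (-32.5, 0, 34) [ 0.1 -1.5]
   s (-32.5, 30, 0) [0.8 1.4]
   s (-32.5, 0, 0) [2.  0.2]
   s (32.5, 30, 34) [-0.6 -0.7]
   s (32.5, 0, 34) [ 0.  -1.4]
   t (32.5, 0, 34) [ 0.1 -0.7]
   t (-32.5, 0, 34) [-0.8  1.1]
   t (32.5, 30, 34) [ 0.4 -0.8]
   t (-32.5, 30, 34) [-0.3  0.1]
sled [ 0.628  -0.1488 -0.0639] yaw deg -3.66
   t (35, 60, 40) [-0.3 -0.4]
   t (-35, 60, 40) [-0.1  4. ]
   t (-35, 60, 0) [0.1 0.8]
   t (-35, -20, 0) [-0.   0.8]
   t (35, -60, 40) [0.8 0.4]
   t (0, 0, 56) [4.9 2.4]
   t (-10, -60, 40) [ 0.5 -0.5]
   s (35, 60, 40) [-0.7 -1.2]
   s (-35, 60, 40) [-0.7  0.2]
   s (-35, 60, 0) [-0.   0.7]
   s (35, 60, 0) [-0.1  0.5]
   s (-35, -20, 40) [-0.4 -0.2]
   s (-35, -20, 0) [-0.   2.1]
   s (-10, -60, 40) [-0.7 -1.6]
sled in jig 0.002776729492330078 -0.13927153077783536 2.060294643812235
rest [ 0.5017 -0.3703 -0.2265  0.0034] yaw deg -12.98
   rt (75, 45, -1) [ 0.  -0.3]
   rt (75, -45, -1) [ 0.5 -0.3]
   rt (-75, -45, -1) [0.6 0. ]
   rt (-75, 45, -1) [ 0.4 -0.5]
   rs (75, 45, -1) [-1.   0.4]
   rs (-75, 45, -1) [-0.2 -0. ]
   rs (-75, -45, -1) [-0.2  0. ]
   rs (-80, 0, 205) [6.2 1.4]
   rt (-80, 0, 205) [-0.8  7.3]
[]
```

The sled in the jig frame looks consistent. The handle end doesn't match the assumption that the rest's origin is at the centre of its foot, so I'll fit the stick itself and leave the foot offset free.

```bash
cat > fit2.py <<'E'
from fit import *
P=[("rs",724,60,(11,-11,200)),("rs",757,90,(-11,-11,200)),("rs",738,108,(-11,11,200)),("rs",703,80,(11,11,200)),("rs",622,178,(11,11,120)),("rs",655,208,(-11,11,120)),
 ("rt",208,325,(11,11,200)),("rt",272,330,(11,-11,200)),("rt",264,390,(-11,-11,200)),("rt",203,380,(-11,11,200)),("rt",209,247,(11,11,120)),("rt",262,252,(11,-11,120)),("rt",205,140,(8,8,0)),("rt",243,145,(8,-8,0))]
def g(q,p,z=.032,lean=np.radians(30)):
    if len(q)>3: lean=q[3]; z=q[4]
    s,c=np.sin(lean),np.cos(lean)
    return place(*q[:3],np.array([c*p[0]-s*p[2],p[1],s*p[0]+c*p[2]+z]))
a=fit("stick fixed lean",P,g,[.5,-.37,-.2])
fit("stick free",P,g,[*a,.52,.032])
F=[("rt",120,58,(75,45,-1)),("rt",337,108,(75,-45,-1)),("rt",262,472,(-75,-45,-1)),("rt",40,425,(-75,45,-1)),
     ("rs",427,380,(75,45,-1)),("rs",677,492,(-75,45,-1)),("rs",770,400,(-75,-45,-1))]
b=fit("foot",F,lambda q,p:place(q[0],q[1],q[2],np.array([p[0],p[1],q[3]])),[.5,-.37,-.22,.006])
c,s=np.cos(b[2]),np.sin(b[2]);d=a[:2]-b[:2];print("tip in foot frame",c*d[0]+s*d[1],-s*d[0]+c*d[1])
E
python3 fit2.py
```

```text
stick fixed lean [ 0.5397 -0.377  -0.2214] yaw deg -12.69
   rs (11, -11, 200) [ 0.3 -0.7]
   rs (-11, -11, 200) [ 0.6 -0.1]
   rs (-11, 11, 200) [-0.3  0.4]
   rs (11, 11, 200) [-0.3 -0.6]
   rs (11, 11, 120) [-1.   0.2]
   rs (-11, 11, 120) [-0.9  0.6]
   rt (11, 11, 200) [0.8 0.3]
   rt (11, -11, 200) [0.5 1.4]
   rt (-11, -11, 200) [-0.4  0.9]
   rt (-11, 11, 200) [-0.5  0.4]
   rt (11, 11, 120) [-0.2 -0.7]
   rt (11, -11, 120) [0.5 0.3]
   rt (8, 8, 0) [-0.2 -0.7]
   rt (8, -8, 0) [ 0.1 -0.3]
stick free [ 0.5381 -0.3769 -0.2207  0.5098  0.0305] yaw deg -12.64
   rs (11, -11, 200) [ 0.1 -0.7]
   rs (-11, -11, 200) [ 0.5 -0.2]
   rs (-11, 11, 200) [-0.4  0.3]
   rs (11, 11, 200) [-0.5 -0.7]
   rs (11, 11, 120) [-0.9  0.4]
   rs (-11, 11, 120) [-0.8  0.8]
   rt (11, 11, 200) [0.9 0.1]
   rt (11, -11, 200) [0.7 1.1]
   rt (-11, -11, 200) [-0.3  0.7]
   rt (-11, 11, 200) [-0.3  0.2]
   rt (11, 11, 120) [-0.2 -0.6]
   rt (11, -11, 120) [0.6 0.4]
   rt (8, 8, 0) [-0.3 -0.2]
   rt (8, -8, 0) [-0.   0.3]
foot [ 0.5004 -0.3689 -0.2311  0.0052] yaw deg -13.24
   rt (75, 45, -1) [-0.2 -0. ]
   rt (75, -45, -1) [0.3 0.1]
   rt (-75, -45, -1) [0.1 0.5]
   rt (-75, 45, -1) [-0.1 -0.2]
   rs (75, 45, -1) [-0.7  0.2]
   rs (-75, 45, -1) [ 0.  -0.1]
   rs (-75, -45, -1) [ 0.2 -0. ]
tip in foot frame 0.0401972636315673 0.0010816759408146352
```

```bash
cat > h.py <<'E'
import numpy as np, cv2
from scipy.spatial.transform import Rotation as Rn
from station import arm, snapshot, ticket
G=.155                                   # grip point along the stick
JIG=(.6391,-.0100,np.radians(-5.72)); SEAT=np.array([.5397,-.3770,.032]); RYAW=np.radians(-12.9)
SGN=1
def axes(yaw,lean):
    s,c=np.sin(lean),np.cos(lean)
    y=np.array([-np.sin(yaw),np.cos(yaw),0]); z=np.array([-s*np.cos(yaw),-s*np.sin(yaw),c])
    return np.cross(y,z),y,z
def tcp(tip,yaw,lean=np.radians(30),along=G+.054,sgn=None):
    _,y,z=axes(yaw,lean); Y=y*(sgn or SGN)
    q=Rn.from_matrix(np.column_stack([-z,Y,np.cross(-z,Y)])).as_quat()
    return list(np.asarray(tip)+along*z),list(q)
def jig(x,y,z):
    c,s=np.cos(JIG[2]),np.sin(JIG[2]); return np.array([JIG[0]+c*x-s*y,JIG[1]+s*x+c*y,z])
def fj():                                # wrist force in jig axes
    f=np.array(arm.read_ft_force()); c,s=np.cos(JIG[2]),np.sin(JIG[2]); return np.array([c*f[0]+s*f[1],-s*f[0]+c*f[1],f[2]])
def tipnow():                            # tip in jig coords, assuming rigid grip
    R=Rn.from_quat(arm.read_eef_rot()).as_matrix(); p=np.array(arm.read_tool_pos())+(G+.054)*R[:,0]
    c,s=np.cos(JIG[2]),np.sin(JIG[2]); d=p[:2]-JIG[:2]; return np.array([c*d[0]+s*d[1],-s*d[0]+c*d[1],p[2]])*1000
E
python3 - <<'E'
from h import *
for s in(1,-1):
    print("sgn",s)
    W=[tcp(SEAT,RYAW,along=.31,sgn=s),tcp(SEAT,RYAW,sgn=s),tcp(SEAT+[0,0,.15],RYAW,sgn=s)]+[tcp(jig(x/1e3,y/1e3,z),JIG[2],sgn=s) for x,y,z in((-70,-175,.1),(-60,-175,.028),(0,-175,.028),(0,-70,.028),(0,45,.028))]
    for w in W:
        q=arm.ik(*w); print(np.round(w[0],3),None if q is None else np.round(q,2))
E
```

```text
sgn 1
[ 0.389 -0.342  0.3  ] [ 1.46  0.44 -0.91  2.08  0.38  0.32  1.7 ]
[ 0.438 -0.354  0.213] [ 1.15  0.58 -0.59  2.08  0.69  0.12  1.39]
[ 0.438 -0.354  0.363] [ 1.36  0.4  -0.86  1.89  0.22  0.5   1.8 ]
[ 0.448 -0.167  0.281] [ 0.88  0.33 -0.64  2.23  0.61  0.15  1.2 ]
[ 0.458 -0.168  0.209] [ 1.12  0.69 -1.14  2.29  1.74  0.55  0.13]
[ 0.518 -0.174  0.209] [ 0.58  0.51 -0.35  2.16  1.89  0.06 -0.08]
[ 0.528 -0.069  0.209] [ 0.82  0.75 -1.15  2.19  1.68  0.72 -0.  ]
[0.54  0.045 0.209] [ 0.34  0.59 -0.77  2.17  1.64  0.56 -0.25]
sgn -1
[ 0.389 -0.342  0.3  ] [ 0.99  0.32 -0.24  2.09 -0.6   0.34 -0.49]
[ 0.438 -0.354  0.213] [ 1.    0.54 -0.36  2.08 -0.61  0.1  -0.47]
[ 0.438 -0.354  0.363] [ 0.83  0.29 -0.12  1.9  -0.43  0.52 -0.74]
[ 0.448 -0.167  0.281] [ 0.55  0.28 -0.22  2.24 -0.51  0.14 -0.83]
[ 0.458 -0.168  0.209] [ 0.66  0.46 -0.39  2.3   2.72  0.11  2.25]
[ 0.518 -0.174  0.209] [ 0.48  0.5  -0.21  2.16  3.69  0.03  1.24]
[ 0.528 -0.069  0.209] [ 0.23  0.48 -0.2   2.21  2.12  0.12  2.59]
[0.54  0.045 0.209] [-0.3   0.49  0.17  2.19  2.12  0.07  2.34]
```

Holding the tool in line with the stick puts joint 6 near its limit. I'll keep the tool vertical and grip the leaning handle across its y faces.

```bash
cat > ed.py <<'E'
s=open('h.py').read()
a=s.index("def tcp"); b=s.index("def jig")
s=s[:a]+'''T=0.
def tcp(tip,yaw,lean=np.radians(30),sgn=None,t=None):
    _,y,z=axes(yaw,lean); Y=y*(sgn or SGN); t=T if t is None else t
    X=np.array([np.sin(t)*np.cos(yaw),np.sin(t)*np.sin(yaw),-np.cos(t)])
    q=Rn.from_matrix(np.column_stack([X,Y,np.cross(X,Y)])).as_quat()
    return list(np.asarray(tip)+G*z-.054*X),list(q)
'''+s[b:]
a=s.index("def tipnow")
s=s[:a]+'''def tipnow(lean=np.radians(30)):         # tip in jig coords, assuming rigid grip, vertical tool
    R=Rn.from_quat(arm.read_eef_rot()).as_matrix(); Y=R[:,1]*SGN; yaw=np.arctan2(-Y[0],Y[1])
    p=np.array(arm.read_tool_pos())+.054*R[:,0]-G*axes(yaw,lean)[2]
    c,s=np.cos(JIG[2]),np.sin(JIG[2]); d=p[:2]-JIG[:2]; return np.array([c*d[0]+s*d[1],-s*d[0]+c*d[1],p[2]])*1000
'''
open('h.py','w').write(s)
E
python3 ed.py
python3 - <<'E'
from h import *
print(Rn.from_quat(arm.read_eef_rot()).as_matrix().round(2))
for s in(1,-1):
    print("sgn",s)
    W=[tcp(SEAT+[0,0,z],RYAW,sgn=s) for z in(.15,0)]+[tcp(jig(x/1e3,y/1e3,z),JIG[2],sgn=s) for x,y,z in((-70,-175,.1),(-60,-175,.028),(0,-175,.028),(0,-70,.028),(0,45,.028))]
    for w in W:
        q=arm.ik(*w); print(np.round(w[0],3),None if q is None else np.round(q,2))
E
```

```text
[[-0.    0.4  -0.92]
 [ 0.   -0.92 -0.4 ]
 [-1.   -0.    0.  ]]
sgn 1
[ 0.464 -0.36   0.37 ] [ 1.04  0.54 -0.7   1.5   0.35  1.24  1.64]
[ 0.464 -0.36   0.22 ] [ 1.01  0.68 -0.64  1.7   0.49  0.92  1.52]
[ 0.475 -0.169  0.288] [ 0.79  0.49 -0.73  1.85  0.4   0.95  1.36]
[ 0.485 -0.17   0.216] [ 0.73  0.6  -0.66  1.91  0.5   0.81  1.27]
[ 0.545 -0.176  0.216] [ 0.68  0.68 -0.67  1.75  0.52  0.9   1.27]
[ 0.555 -0.072  0.216] [ 0.51  0.67 -0.69  1.78  0.53  0.89  1.06]
[0.566 0.043 0.216] [ 0.33  0.69 -0.72  1.76  0.56  0.91  0.84]
sgn -1
[ 0.464 -0.36   0.37 ] [ 0.54  0.46  0.13  1.51 -0.06  1.17 -1.11]
[ 0.464 -0.36   0.22 ] [ 0.54  0.61  0.13  1.72 -0.1   0.82 -1.08]
[ 0.475 -0.169  0.288] [ 0.28  0.41  0.02  1.86 -0.01  0.87 -1.36]
[ 0.485 -0.17   0.216] [ 0.26  0.52  0.05  1.92 -0.04  0.7  -1.33]
[ 0.545 -0.176  0.216] [ 0.23  0.59  0.07  1.76 -0.05  0.79 -1.35]
[ 0.555 -0.072  0.216] [ 0.07  0.58  0.04  1.8  -0.03  0.77 -1.55]
[0.566 0.043 0.216] [-0.12  0.59  0.01  1.77 -0.01  0.78 -1.78]
```

```bash
sed -i 's/^SGN=1/SGN=-1/' h.py
python3 - <<'E'
from h import *
p=arm.read_tool_pos(); arm.line_to([p[0],p[1],.40],velocity=.25)
arm.movep(*tcp(SEAT+[0,0,.15],RYAW))
arm.line_to(tcp(SEAT,RYAW)[0],velocity=.12)
print(arm.read_time(),fj())
a=snapshot("top")[215:315,330:450];b=snapshot("side")[130:230,330:450]
arm.move_gripper(0.0,effort=80)
print(arm.read_opening(),arm.read_time(),fj(),arm.read_wrist_torque())
a2=snapshot("top")[215:315,330:450];b2=snapshot("side")[130:230,330:450]
im=np.vstack([np.hstack([a,b]),np.hstack([a2,b2])])
cv2.imwrite("pics/g1.png",cv2.resize(im,None,fx=3,fy=3,interpolation=cv2.INTER_CUBIC))
E
```

```text
3.225 [ 0.23770921  0.46573638 -0.07284742]
0.24811298989987376 3.9333 [-0.51865762 -1.14432186  1.3006882 ] [-0.25099345  0.17478806 -0.0178723 ]
```

View pics/g1.png

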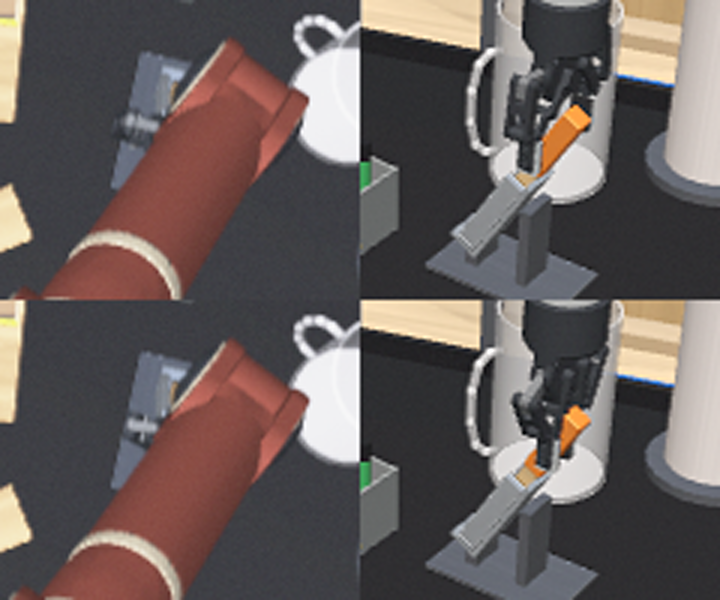

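The lower panels show the fingers closed on the handle at about (550,455), with the opening equal to the 22 mm handle and the stick still seated. Now I'll lift it and go to the entry point beside the notch.

Run:
```python
from h import *
arm.line_to(tcp(SEAT+[0,0,.03],RYAW)[0],velocity=.06)
arm.line_to(tcp(SEAT+[0,0,.14],RYAW)[0],velocity=.2)
e=tcp(jig(-.07,-.174,.1),JIG[2]); arm.movep(*e)
arm.line_to(tcp(jig(-.06,-.174,.030),JIG[2])[0],velocity=.12)
arm.pause(.3); print(arm.read_time(),fj(),arm.read_opening(),tipnow())
a=snapshot("top");b=snapshot("side"); cv2.imwrite("pics/e_t.png",a);cv2.imwrite("pics/e_s.png",b)
A=cv2.resize(a[165:265,285:365],None,fx=5,fy=5,interpolation=cv2.INTER_CUBIC);B=cv2.resize(b[180:280,280:360],None,fx=5,fy=5,interpolation=cv2.INTER_CUBIC)
cv2.imwrite("pics/e1.png",np.hstack([A,B]))
```

```text
7.2583 [-0.01254774 -0.27641376 -0.88604051] 0.24552022339217883 [ -59.73131932 -174.06755048   30.61430922]
```

View pics/e1.png

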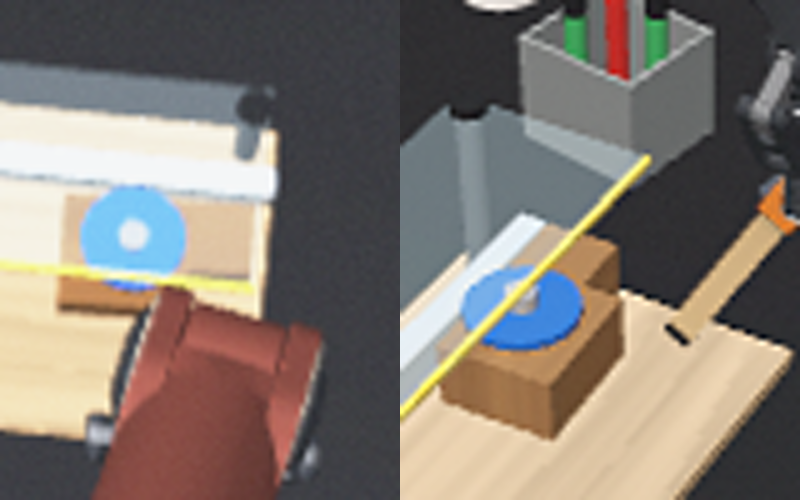

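The picture shows the tip (black, at about (678,335) in the side crop) clear behind and beside the notch. I'll check the projection, then enter and press towards the fence with force feedback.

Run:
```python
from h import *
from fit import proj
t=tipnow()/1000; print("pred tip px",proj("side",jig(*t)),"seen ~335.2 246.6")
f0=fj(); go=lambda x,y,v: arm.line_to(tcp(jig(x/1e3,y/1e3,.030),JIG[2])[0],velocity=v)
go(-22,-174,.08); arm.pause(.1); print(fj()-f0,tipnow())
x=-22
while x<6:
    x+=1.5; go(x,-174,.03); arm.pause(.05); f=fj()-f0
    print(x,f.round(1),tipnow().round(1)[:2])
    if f[0]<-7: break
print(arm.read_time()); b=snapshot("side"); cv2.imwrite("pics/p1.png",np.hstack([cv2.resize(i[180:290,270:360],None,fx=4.4,fy=4.4,interpolation=cv2.INTER_CUBIC) for i in(cv2.imread("pics/e_s.png"),b)]))
np.save("f0.npy",f0)
```

```text
pred tip px [335.83542695 245.8737436 ] seen ~335.2 246.6
[0.45042071 0.03021872 0.37954958] [ -22.82600623 -174.14197064   29.85892691]
-20.5 [ 0.1  0.4 -0.8] [ -20.6 -174. ]
-19.0 [-0.8  0.4 -0.1] [ -18.9 -174. ]
-17.5 [ 0.1  0.8 -0.1] [ -17.5 -174. ]
-16.0 [-0.   0.3  0.4] [ -16. -174.]
-14.5 [0.1 0.9 0.9] [ -14.5 -173.9]
-13.0 [0.3 0.2 0.6] [ -13. -174.]
-11.5 [-0.9  0.5  1.4] [ -12. -174.]
-10.0 [-1.3  0.7 -1.1] [ -10.1 -174.1]
-8.5 [-0.3 -0.1 -1.1] [  -8.3 -174. ]
-7.0 [-1.4  0.3 -0.5] [  -6.8 -174. ]
-5.5 [-1.7 -0.4  0.8] [  -5.5 -174. ]
-4.0 [-4.2 -0.   1. ] [  -4.8 -174. ]
-2.5 [-4.9 -0.   2.2] [  -4.  -174.1]
-1.0 [-6.6  0.6  2.6] [  -3.5 -174.2]
0.5 [-7.1 -1.4  2.7] [  -2.9 -174.3]
12.5833
```

View pics/p1.png

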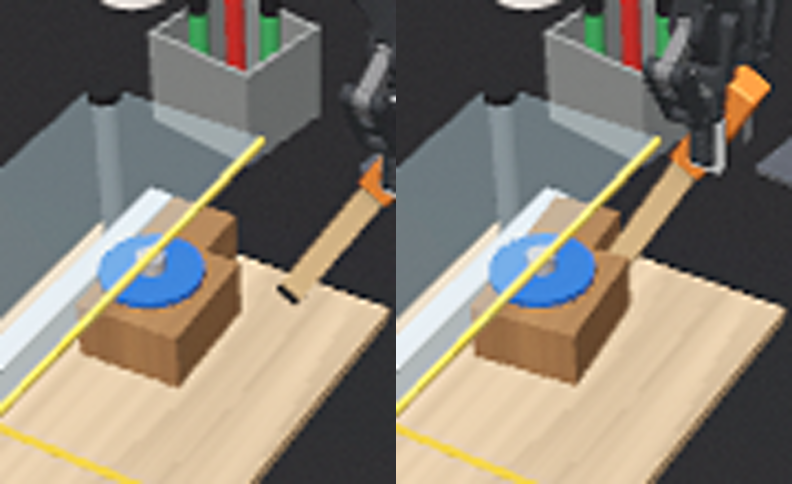

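The right panel shows the tip in the notch and the sled close against the fence, at 7 N of press. Next I'll feed partway, staying short of the yellow line while regulating the press, and look again.

```bash
cat > feed.py <<'E'
from h import *
def feed(x,y,y1,fx=8,step=7,v=.05,stop=-99):
    f0=np.load("f0.npy")
    while y<y1:
        y=min(y+step,y1); arm.line_to(tcp(jig(x/1e3,y/1e3,.030),JIG[2])[0],velocity=v); arm.pause(.03)
        f=np.mean([fj() for _ in range(3)],0)-f0; t=tipnow()
        print(round(x,1),round(y,1),f.round(1),t.round(1))
        x+=float(np.clip(.25*(fx+f[0]),-1,1))
        if f[1]<stop: break
    print(arm.read_time()); return x,y
E
python3 - <<'E'
from feed import *
x,y=feed(1.0,-174,-112)
np.save("xy.npy",[x,y])
b=snapshot("side");a=snapshot("top"); cv2.imwrite("pics/f_s.png",b);cv2.imwrite("pics/f_t.png",a)
cv2.imwrite("pics/f1.png",np.hstack([cv2.resize(i,None,fx=5,fy=5,interpolation=cv2.INTER_CUBIC) for i in(a[170:280,250:330],b[190:300,260:340])]))
E
```

```text
1.0 -167 [-5.1 -0.2 -0.5] [  -0.7 -167.1   29.2]
1.7 -160 [-6.8 -2.6 -0.1] [  -0.5 -161.3   29.2]
2.0 -153 [-5.5 -3.4 -0.1] [  -0.4 -155.6   29.2]
2.6 -146 [-7.6 -3.8  0.8] [  -0.3 -149.8   29.2]
2.7 -139 [-7.9 -4.1  0.8] [  -0.2 -142.9   29.3]
2.8 -132 [-7.  -4.3  1.5] [  -0.2 -135.9   29.3]
3.0 -125 [-7.8 -4.9  2.9] [-1.000e-01 -1.293e+02  2.930e+01]
3.1 -118 [-7.6 -4.6  2. ] [-1.000e-01 -1.223e+02  2.930e+01]
3.2 -112 [-7.7 -5.7  2.2] [  -0.  -116.6   29.3]
15.5333
```

View pics/f1.png

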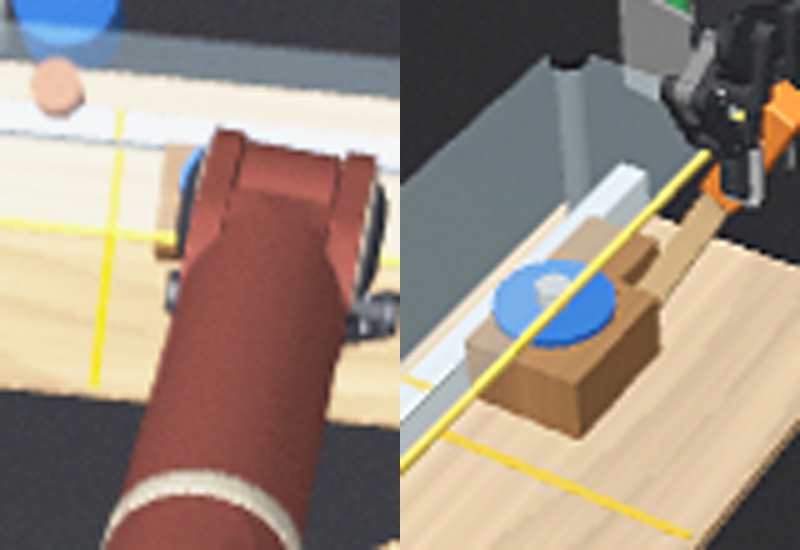

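The nose (165,148)–(155,255) is parallel to the yellow line, the sled lies along the fence, and the tip's x has settled, so the sled is flat while still short of the line. I'll carry on to the stop.

Run:
```python
from feed import *
x,y=np.load("xy.npy")
x,y=feed(x,y,28,step=10,v=.06,stop=-15)
x,y=feed(x,y,56,step=2.5,v=.03,stop=-13)
np.save("xy.npy",[x,y])
b=snapshot("side");a=snapshot("top"); cv2.imwrite("pics/n_s.png",b);cv2.imwrite("pics/n_t.png",a)
cv2.imwrite("pics/n1.png",np.hstack([cv2.resize(i,None,fx=5,fy=5,interpolation=cv2.INTER_CUBIC) for i in(a[170:280,200:280],b[230:340,220:300])]))
```

```text
3.3 -102.0 [-8.1 -5.8  2.6] [   0.  -106.2   29.3]
3.2 -92.0 [-7.6 -4.5  2.1] [  0.  -96.   29.3]
3.3 -82.0 [-7.7 -5.   3.1] [  0.1 -86.2  29.3]
3.4 -72.0 [-8.1 -5.8  3.1] [  0.1 -76.3  29.3]
3.4 -62.0 [-7.6 -5.7  2.5] [  0.1 -66.2  29.3]
3.5 -52.0 [-7.9 -5.5  3.7] [  0.2 -56.4  29.3]
3.5 -42.0 [-7.7 -6.   3.3] [  0.2 -46.4  29.3]
3.6 -32.0 [-8.1 -5.4  3.5] [  0.3 -36.5  29.3]
3.6 -22.0 [-8.4 -6.1  4.1] [  0.3 -26.4  29.3]
3.5 -12.0 [-7.2 -5.8  4.4] [  0.3 -16.2  29.3]
3.7 -2.0 [-7.9 -6.4  4.4] [ 0.4 -6.6 29.3]
3.7 8.0 [-8.2 -5.8  3. ] [ 0.4  3.4 29.3]
3.6 18.0 [-8.1 -6.9  4. ] [ 0.5 13.6 29.3]
3.6 28.0 [-7.8 -5.5  4.4] [ 0.5 23.7 29.3]
20.5333
3.6 30.5 [-7.7 -7.9  4.9] [ 0.5 25.1 29.3]
3.7 33.0 [-8.2 -7.8  3.7] [ 0.5 27.  29.3]
3.7 35.5 [-8.6 -8.4  4.5] [ 0.5 29.5 29.3]
3.5 38.0 [-7.7 -7.7  4.6] [ 0.5 32.3 29.3]
3.6 40.5 [-8.  -8.9  4.8] [ 0.5 34.6 29.3]
3.6 43.0 [-6.4 -8.4  5. ] [ 0.5 37.1 29.3]
4.0 45.5 [-8.5 -9.8  5.7] [ 0.6 38.7 29.4]
3.9 48.0 [-9.1 -7.9  5.3] [ 0.6 41.6 29.3]
3.6 50.5 [-8.7 -9.3  4.6] [ 0.6 42.8 29.3]
3.4 53.0 [ -7.2 -12.2   6. ] [ 0.5 43.3 29.3]
3.6 55.5 [ -8.7 -14.2   7. ] [ 0.6 43.9 29.4]
23.65
```

View pics/n1.png

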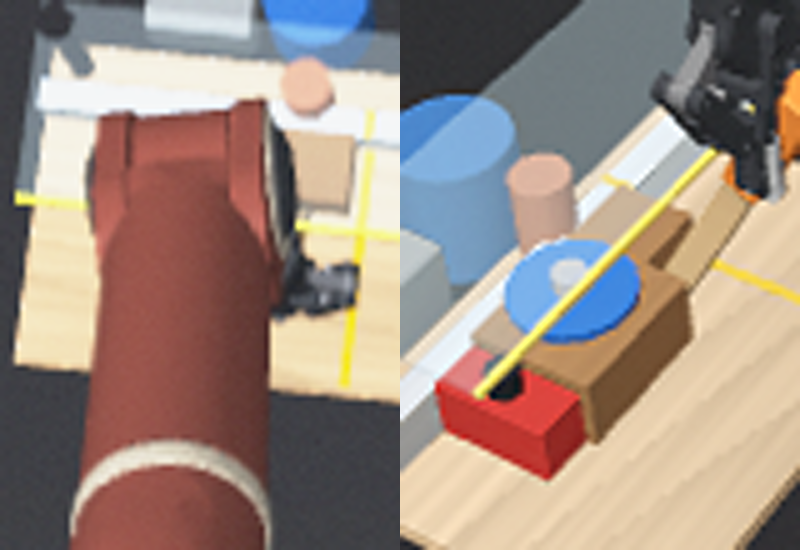

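The nose is against the red stop at crop (585,385) and the force is rising with no travel. I'll add a short confirming push, unload both axes together, withdraw, and hover near the rest to check for slip in the grip.

Run:
```python
from feed import *
from fit import proj
x,y=np.load("xy.npy")
x,y=feed(x,y,y+4,step=2,v=.03)
t=tipnow(); f0=np.load("f0.npy")
go=lambda x,y,z,v: arm.line_to(tcp(jig(x/1e3,y/1e3,z),JIG[2])[0],velocity=v)
go(t[0],t[1],.030,.03); arm.pause(.1); print("unloaded",fj()-f0,tipnow())
go(t[0]-9,t[1]-9,.030,.04); arm.pause(.1); print(fj()-f0)
go(-75,t[1]-12,.030,.15); go(-85,t[1]-12,.12,.2)
arm.movep(*tcp(SEAT+[0,0,.14],RYAW)); arm.pause(.3)
print(arm.read_time(),arm.read_opening())
b=snapshot("side");a=snapshot("top"); cv2.imwrite("pics/r_s.png",b);cv2.imwrite("pics/r_t.png",a)
def pt(p): 
    _,_,z=axes(RYAW,np.radians(30)); X,Y,Z=axes(RYAW,np.radians(30)); return SEAT+[0,0,.14]+X*p[0]+Y*p[1]+Z*p[2]
c=cv2.resize(b[100:240,320:420],None,fx=4,fy=4,interpolation=cv2.INTER_CUBIC)
for p in [(8e-3*i,8e-3*j,0) for i in(1,-1) for j in(1,-1)]+[(.011*i,.011*j,.2) for i in(1,-1) for j in(1,-1)]:
    q=proj("side",pt(p)); cv2.circle(c,(int((q[0]-320+.5)*4),int((q[1]-100+.5)*4)),3,(255,0,255),1)
d=cv2.resize(b[230:340,210:310],None,fx=4,fy=4,interpolation=cv2.INTER_CUBIC)
d=np.pad(d,((0,c.shape[0]-d.shape[0]),(0,0),(0,0)))
cv2.imwrite("pics/r1.png",np.hstack([c,d]))
```

```text
3.4 57.5 [ -8.4 -15.7   6.4] [ 0.5 44.2 29.4]
3.3 59.5 [ -8.2 -16.3   6.9] [ 0.5 44.7 29.4]
24.3167
unloaded [-4.24204226 -4.54298917 -1.44490398] [-0.38326433 41.71114242 29.11271864]
[-0.03027383 -0.07969444 -0.56159045]
28.6167 0.25248349756531
```

View pics/r1.png

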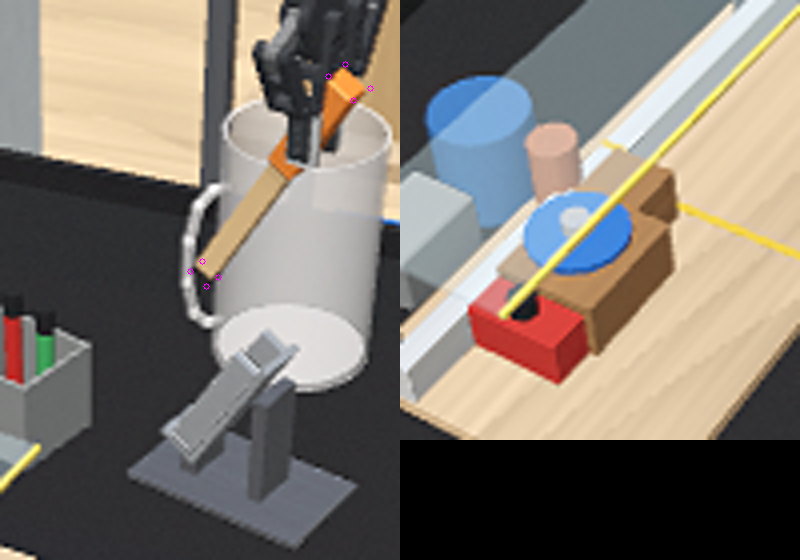

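In the right panel the sled stays at the stop and the fence. In the left panel the stick matches its predicted outline (tip circles around (204,274)) to within about 2 mm. Now I'll lower it into the rest with force checks and release.

Run:
```python
from h import *
X=np.array([np.cos(RYAW),np.sin(RYAW),0]); arm.pause(.1); f0=np.array(arm.read_ft_force())
go=lambda dx,dz,v: arm.line_to(tcp(SEAT+X*dx+[0,0,dz],RYAW)[0],velocity=v)
go(.002,.03,.15); print(np.array(arm.read_ft_force())-f0)
for dx,dz in((.002,.02),(.002,.012),(.0015,.006),(.001,.003),(.0005,.001),(0,0),(0,-.001)):
    go(dx,dz,.03); arm.pause(.05); f=np.array(arm.read_ft_force())-f0; print(dz,f.round(1))
    if f[2]>4 or np.hypot(*f[:2])>10: break
print(arm.read_time())
b0=snapshot("side")
arm.move_gripper(.6); arm.pause(.3)
arm.move_gripper(1.0); p=arm.read_tool_pos()
arm.line_to([p[0],p[1],p[2]+.14],velocity=.1)
q=arm.read_joint_positions()
arm.movep([.33,-.30,.42],arm.read_eef_rot()); arm.pause(.5)
b=snapshot("side");a=snapshot("top"); cv2.imwrite("pics/z_s.png",b);cv2.imwrite("pics/z_t.png",a); print(arm.read_time())
S="pics/side0.png"; r=lambda i,s:cv2.resize(i,None,fx=s,fy=s,interpolation=cv2.INTER_CUBIC)
o=cv2.imread(S); top=np.hstack([r(i[155:240,345:415],3.7) for i in(o,b0,b)])[:, :777]
bot=np.hstack([r(a[165:265,195:345],2.59),r(b[225:325,200:350],2.59)])[:, :777]
w=min(top.shape[1],bot.shape[1]); cv2.imwrite("pics/z1.png",np.vstack([top[:,:w],bot[:,:w]]))
```

```text
[0.41403845 0.53957888 0.61430819]
0.02 [ 0.2 -0.4  0. ]
0.012 [-0.3  0.2  0.5]
0.006 [0.6 0.6 0.3]
0.003 [-0.9 -1.1  0.1]
0.001 [0.6 0.2 0.4]
0 [-0.7  1.1  3.6]
-0.001 [-1.9  0.4  7.5]
32.3
36.325
```

View pics/z1.png

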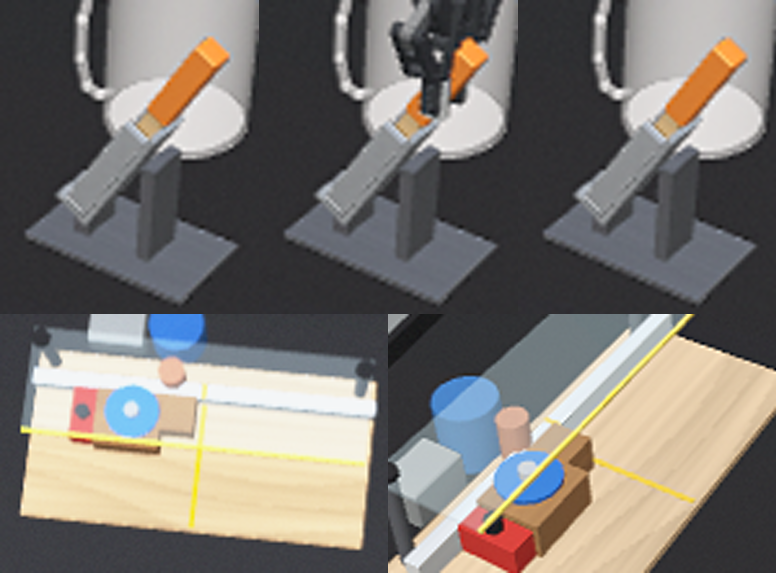

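Top row: the stick sits exactly as at the start. Bottom row: the sled's nose is at the stop and its side is along the fence. One numeric check for unwanted changes elsewhere, then I'll hand in.

Run:
```python
from h import *
R={"side":{"rest":(345,155,415,240),"caddy":(300,172,345,212),"offcut":(378,250,410,295),"green":(338,330,375,360),"dispenser/red":(160,378,245,460)},
   "top":{"caddy":(366,175,408,218),"jug":(425,215,490,270),"dispenser/red":(125,188,175,260)}}
for n in R:
    d=cv2.absdiff(cv2.imread(f"pics/{n}0.png"),cv2.imread(f"pics/z_{n[0]}.png")).max(2)
    for k,(a,b,c,e) in R[n].items(): print(n,k,"px changed >40:",int((d[b:e,a:c]>40).sum()))
print(fj(),arm.read_time()); ticket.finish_job()
```

```text
side rest px changed >40: 4
side caddy px changed >40: 0
side offcut px changed >40: 0
side green px changed >40: 0
side dispenser/red px changed >40: 0
top caddy px changed >40: 0
top jug px changed >40: 0
top dispenser/red px changed >40: 0
[-0.14554627  0.18095228  0.39671703] 36.325
the job is handed in; nothing more can be done
```

I fed the sled along the fence to the red stop with the push stick, put the stick back in its rest, and handed the job in at 36.3 s of the 72 s allowed.

- **Feed:** I pressed the sled flat with about 8 N, starting with its nose some 80 mm short of the yellow line. A picture with the nose about 28 mm short of the line showed it parallel to the line. I held the press all the way, and the tip's distance from the fence varied by about 0.6 mm from there to the stop.
- **At the stop:** the push force rose from about 8 N to 16 N over the last 6.5 mm of commanded feed, while the tip crept about 2 mm. The final pictures show the nose on the stop and the sled along the fence. I judged both by eye and did not measure a gap.
- **Stick and other items:** the stick looks the same in its rest as at the start (4 pixels changed). The caddy, jug, offcut, discs and dispenser show no change, and the gripper was touching nothing.
- **Disagreements:** the stop came about 4 mm further along than my first estimate from the images. The stick slid about 2 mm in the grip and met the rest's ledge about 1 mm early, with a light 7.5 N touch before I let go.

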